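Aim the entryway torch into the key bowl

TASK

I can't see my keys in the key bowl: draw the torch straight up out of its holder until it is clear, then tip it to about 45 degrees and hold it up beside the blue bowl, lens slanting down at the middle of the bowl floor, with the torch well above the rim and off to one side so that I can look straight down into the bowl. Finish still holding the torch there, steady and touching nothing but your gripper; do not put it down. Leave the bowl with its keys, the car fob and the sunglasses case undisturbed.

Things in the scene. Friction and masses are not known exactly. Their poses are not given: they have to be found in the camera images.
- torch: Round aluminium torch 150 mm long, 0.13-0.25 kg, standing lens down in the holder, tail up, top 100 mm clear of the rim. Origin: centre of the lens face. z runs from lens to tail, so light leaves along -z. Head 38 mm across for 34 mm from the lens; plain barrel 28 mm across from 46 to 145 mm; flat tail at 150 mm. In the holder the lens is 12 mm above the table.
- holder: Upright round grey plastic cup, fixed to the table, 56 mm across outside (72 mm at the foot), 46 mm across inside, rim 62 mm above the table, inner floor 12 mm above the table (50 mm deep). Origin: centre of its underside on the table; z up. The torch stands in it loosely and pulls straight up.
- bowl: Glazed blue ceramic bowl standing loose on the table, 170 mm across the rim, 60 mm high, 0.75 kg, with the keys lying in it; its flat inner floor is about 90 mm across. Origin: centre of its underside, z up.
- bowl_in (a point): The middle of the bowl's inner floor, 7 mm above the table: the point to light.
- keys: Steel key ring 28 mm across with two brass keys, about 68 mm long in all, lying loose in the bowl; about 40 g. Origin: about its middle, underside.
- fob: Black plastic car fob lying loose on the table, 66 x 36 x 14 mm. Origin: centre of its underside; long side along its x.
- case: White plastic sunglasses case, closed flip-top lid, lying loose on the table, 66 x 162 x 55 mm high, 0.3 kg. Origin: centre of its underside; long side along its y. It is to stay as it is.
There are look-alikes about, which are no part of the job. Several things have the shape of the torch; the one meant has the colours described above.

How it is judged:
On the way, in this order (a step that is already met when the one before it is completed fails the run):
1. the torch is drawn upright out of its holder: lens above the rim, held in the gripper (z of torch in the frame of holder above 0.064 m and angle between torch's own z axis and vertical below 0.4 rad and contact force between the fingers and torch above 0.5 N), for 0.1 s.
2. the raised torch is tipped to the slant, still held (angle between torch's own z axis and vertical between 0.61 and 0.96 rad and height (world z) of torch above 0.064 m and contact force between the fingers and torch above 0.5 N), for 0.1 s.
At the end, for the whole second after the job is handed in: Torch still, held by the gripper alone, tail up, 35-55 deg from upright; its axis meets the middle of the bowl floor within 35 mm in torch x and y; lens over 90 mm up and over 95 mm sideways from the bowl middle; bowl upright, keys in it; bowl, keys, fob, case moved under 30 mm (angle between torch's own z axis and vertical between 0.61 and 0.96 rad and x of bowl_in in the frame of torch between -0.035 and 0.035 m and y of bowl_in in the frame of torch between -0.035 and 0.035 m and z of bowl_in in the frame of torch below -0.08 m and height (world z) of torch above 0.09 m and horizontal distance between torch and bowl_in above 0.095 m and contact force between the fingers and torch above 0.5 N and contact force between torch and holder below 0.2 N and contact force between torch and bowl below 0.2 N and contact force between torch and case below 0.2 N and contact force between torch and fob below 0.2 N and linear speed of torch below 0.02 m/s and angular speed of torch below 0.15 rad/s and distance of each of bowl, keys, fob, case from where it was at the start of the episode below 0.03 m and angle between bowl's own z axis and vertical below 0.15 rad and horizontal distance between keys and bowl below 0.06 m); the arm keeps its last pose, push and grip.
It fails at once if a bystander (bowl, keys, fob or sunglasses case) is shifted by more than 30 mm (distance of any of bowl, keys, fob, case from where it was at the start of the episode above 0.03 m).
It also fails if it takes over 34 s, if anything falls off the work surface, if the arm or the gripper's body presses on something with over 40 N, if the wrist force passes 120 N, or if a joint passes its speed limit or range.

ROBOT

A 7-joint arm with a two-finger parallel gripper is mounted at the origin on the work surface. World frame = base frame: x ahead of the robot, y to its left, z up, the work surface at z = 0. Lengths are in m, angles in rad, forces in N, time in s.
With the tool pointing down it reaches from about 0.4 to 0.875 m from the base axis. Payload 6.5 kg.
Tool frame: the origin (TCP) lies on the centre line of the jaws, within the pads' length; the fingertips stand 25 mm ahead of it and the grasp point (between the pads) lies 6 mm ahead of it (bot.tcp_to_tips is the z of the fingertips in the tool frame, in m); z points along the fingers, y is the direction in which the jaws open and shut (so a half turn about z gives the same grasp; the last joint's range is limited). The gripper opens to 88 mm and grips with 3 to 60 N. Pads are 18 mm wide; open, the fingers measure 123 mm over their backs; the gripper's body (75 mm by 187 mm) begins 45 mm behind the grasp point.
Start: joints at [1.255, 0.536, -0.004, 1.538, 0.003, 1.067, -0.071], TCP at [0.161, -0.63, 0.264] pointing down, gripper open.
Joint ranges: [-2.7, 2.7], [-0.37, 2.16], [-1.27, 1.26], [0.24, 2.4], [-1.31, 4.45], [0.19, 1.91], [-2.76, 2.76]. Speed limits (rad/s): [2.39, 2.39, 3.14, 3.14, 3.14, 3.14, 3.14].

INTERFACE

Orientations are given as a unit quaternion [w, x, y, z].
In Python, from workcell import bot, viewer gives the robot as it stands. The module is installed in compiled form; this text tells all that it offers.
- The arm moves only by the shell command python3 -m jog 'ROWS' [OPENING] [FORCE]. ROWS is JSON, a list of rows, each a list of 6 numbers: the shift along the tool's x, y, z in mm, then the turn, a rotation vector about the tool's x, y, z in degrees. In form: [[tx, ty, tz, rx, ry, rz], ...]. A call has 1 to 12 rows; each row shifts and turns the commanded pose from where the row before left it, along the tool's axes as they then stand; what a row does not reach is not made up. A row lasts 1/10 s, in which the tool goes at most 50 mm and 8.59 degrees, less where a joint would pass 70% of its speed; a pose out of reach is approached as far as the arm can. A call with a gripper value outside its range is refused whole. OPENING is the closure, from 0 (fully open) to 1 (shut), set as the call begins (- or left out, the last holds). The fingers move at their own pace and stop on an object; FORCE is the grip in N (left out, the last holds). Time passes only in rows, so rows that do not move let the fingers close. It gives the time, the measured TCP pose, the force and the opening at its end, in the units of the state.
- bot.read_state(): the state, without advancing time (a new reading comes with each control period).
- viewer.camera(name): name is "scene" or "top" or "wrist"; returns (picture, depth): 420x560x3 uint8, red, green, blue; 420x560 float32, m along the optical axis (not along the pixel's ray), 0 where there is no reading.
- viewer.calibration(name): a dict with "vfov" (degrees; the focal length in pixels is half the picture's height over the tangent of half this angle, whatever the lens; pixels are square), "cx", "cy" (the principal point, pixels), "dist_coeffs" ([k1, k2, p1, p2, k3] as OpenCV has them; the pictures are not rectified), "world_from_camera" (4x4, takes a point from camera to world coordinates). Camera axes: x right, y down, z forward; pixel columns grow to the right and rows downward; lengths in m; the calibration is good to about 2 mm. A picture is of the moment at which its call begins: read the wrist's pose just before it. calibration takes no time and is no camera call; for the wrist camera it gives the pose at the moment of the call.
- bot.close_job(): hands the job in, once; it reports no verdict.
The state is a dict: "time_s": time; "joint_pos": joint angles; "joint_vel": joint speeds; "joint_efforts": joint torques, N m; "tcp_pos": TCP position; "tool_rot": TCP orientation; "ft_force": force on the tool from outside, world axes, zero at the start; "wrist_torque": the same for the moment, N m; "grip_width": finger opening in m.
Only numpy, scipy, OpenCV 4.12 (cv2) and the standard library are available. Lean on these libraries where they do the work, as an engineer would, in place of code of your own. Each camera call takes 0.05 s, during which the arm holds its last target.

## Working session

There is one attempt and no reset: what is moved stays moved. The work goes in short steps, Python scripts to look and compute and a shell command to move; the robot and the scene stay as the last step left them, time stands still between calls to the robot, and variables do not carry over. Pictures are saved under pics/ and viewed, and the job is handed in when it is done.

```bash
mkdir -p pics
cat > h.py <<'E'
import numpy as np,cv2
from workcell import bot,viewer
from scipy.spatial.transform import Rotation as R
def cal(n):
    c=viewer.calibration(n); f=210/np.tan(np.radians(c["vfov"])/2)
    K=np.array([[f,0,c["cx"]],[0,f,c["cy"]],[0,0,1]]); return K,np.array(c["dist_coeffs"],float),np.array(c["world_from_camera"])
def ray(n,u,v):
    K,d,T=cal(n); p=cv2.undistortPoints(np.array([[[u,v]]],float),K,d)[0,0]
    return T[:3,3],T[:3,:3]@np.array([p[0],p[1],1])
def onz(n,u,v,z):
    o,r=ray(n,u,v); return o+r*(z-o[2])/r[2]
def dep(n,u,v,D):
    o,r=ray(n,u,v); return o+r*D[int(v),int(u)]
E
python3 - <<'E'
from h import *
print(bot.read_state())
for n in ["scene","top","wrist"]:
    p,d=viewer.camera(n); cv2.imwrite(f"pics/{n}0.png",p[:,:,::-1]); np.save(f"{n}0.npy",d); print(n,cal(n))
E
```

```text
{'time_s': 0.0, 'joint_pos': array([ 1.25482196,  0.53718754, -0.00441437,  1.5388576 ,  0.00259519,
        1.06728933, -0.07118607]), 'joint_vel': array([-9.83240299e-04, -3.85123319e-04,  8.61060181e-05,  7.60133446e-04,
        1.19438700e-03, -7.81219822e-04, -4.42643442e-04]), 'joint_efforts': array([ 4.72884603e-04, -5.70978606e+01,  9.91329253e-01, -2.51605117e+01,
       -5.62182628e-02,  1.77157181e-02,  1.42549270e-04]), 'tcp_pos': array([ 0.16050406, -0.62928637,  0.26283147]), 'tool_rot': array([-8.50251150e-04,  9.92207449e-01,  1.24593838e-01, -1.75033952e-04]), 'ft_force': array([-0.30989121, -1.09528098, -0.01750924]), 'wrist_torque': array([ 0.02749485,  0.05282935, -0.00418944]), 'grip_width': 0.08823506194692443}
scene (array([[413.84983975,   0.        , 272.75826084],
       [  0.        , 413.84983975, 207.76545813],
       [  0.        ,   0.        ,   1.        ]]), array([-0.11681679,  0.        ,  0.        ,  0.        ,  0.        ]), array([[ 0.16586623,  0.51252288, -0.84250145,  1.11296574],
       [ 0.98600627, -0.10068923,  0.13286578, -0.09242684],
[... 386 characters left out ...]
52732,  0.22307567,  0.38584728],
       [-0.99777144, -0.06375228,  0.01969272, -0.00642436],
       [-0.00493013, -0.22388893, -0.9746022 ,  0.90590935],
       [ 0.        ,  0.        ,  0.        ,  1.        ]]))
wrist (array([[340.12421537,   0.        , 284.66116833],
       [  0.        , 340.12421537, 205.46334684],
       [  0.        ,   0.        ,   1.        ]]), array([-0.06765122,  0.        ,  0.        ,  0.        ,  0.        ]), array([[ 0.24742389, -0.93198915, -0.26491064,  0.22890636],
       [-0.96890657, -0.23833979, -0.06643951, -0.61212719],
       [-0.00121784,  0.27311238, -0.96198136,  0.38457574],
       [ 0.        ,  0.        ,  0.        ,  1.        ]]))
```

View pics/scene0.png

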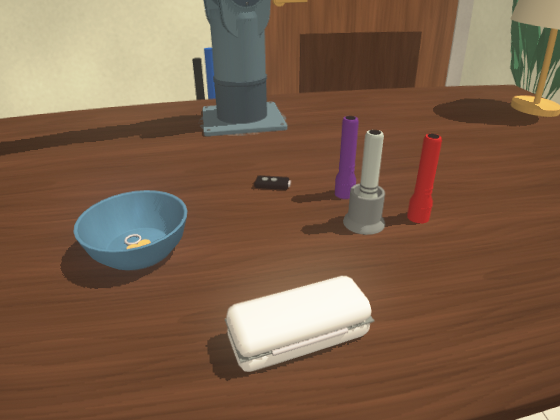

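View pics/top0.png

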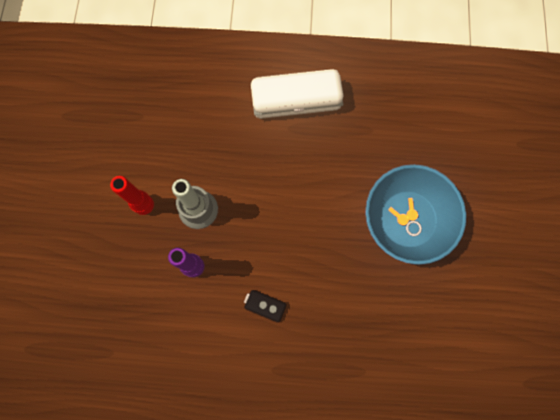

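View pics/wrist0.png

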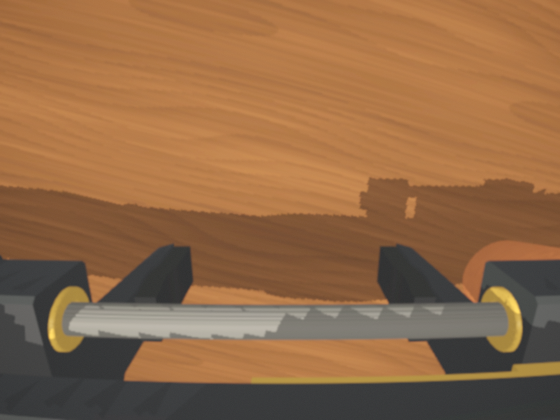

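Three torch shapes, scene/top pixels: purple (347,160)/(178,257), light grey (371,165)/(181,187), red (428,180)/(120,184). The grey one is aluminium-coloured and the only one standing in the grey holder, so it fits. I'll confirm with a crop and measure.

Run:
```python
from h import *
s=cv2.imread("pics/scene0.png");t=cv2.imread("pics/top0.png")
a=cv2.resize(s[100:245,320:450],None,fx=3,fy=3,interpolation=2);b=cv2.resize(t[160:290,95:225],(390,390));
c=np.zeros((435,790,3),np.uint8);c[:435,:390]=a;c[:390,395:785]=b;cv2.imwrite("pics/crop.png",c)
D=np.load("top0.npy")
print("tail top z.162",onz("top",181,187,.162),"scene",onz("scene",374.5,132,.162))
for p in [(181,187),(178,257),(120,184)]: print("depth",dep("top",*p,D), onz("top",*p,.15))
# blue bowl
hsv=cv2.cvtColor(t,cv2.COLOR_BGR2HSV)
def blob(m,name,img="top",z=0):
    m=m.astype(np.uint8); n,l,st,ce=cv2.connectedComponentsWithStats(m); i=1+np.argmax(st[1:,4]); 
    cs,_=cv2.findContours((l==i).astype(np.uint8),0,2); c=max(cs,key=cv2.contourArea); print(name,st[i],ce[i]); return c
c=blob((hsv[...,0]>95)&(hsv[...,0]<115)&(hsv[...,1]>90)&(hsv[...,2]>60),"bowl")
P=np.array([onz("top",u,v,.06)[:2] for u,v in cv2.convexHull(c)[:,0]]); (x,y),r=cv2.minEnclosingCircle(P.astype(np.float32)); print("bowl",x,y,r)
e=cv2.fitEllipse((P*1000).astype(np.float32)); print(e)
c=blob((hsv[...,1]<60)&(hsv[...,2]>150)&(np.arange(420)[:,None]>60)&(np.arange(420)[:,None]<130),"case")
P=np.array([onz("top",u,v,.04)[:2] for u,v in c[:,0]]);print(cv2.minAreaRect((P*1000).astype(np.float32)))
for z,n,u,v in [(0,"fob",266,306)]: print(n,onz("top",u,v,z))
print("red/purple base scene",onz("scene",420,218,0),onz("scene",346,196,0),"holder",onz("scene",365,222,0))
print("holder rim depth pts",[dep("top",u,v,D).round(3) for u,v in [(212,205),(197,227),(205,222),(178,205)]])
```

```text
tail top z.162 [0.56302896 0.15036313 0.162     ] scene [0.56222222 0.15134683 0.162     ]
depth [0.56290756 0.15025571 0.16250969] [0.56588707 0.15289227 0.15      ]
depth [0.4609772  0.14604569 0.15043887] [0.46102085 0.14613426 0.15      ]
depth [0.5645111  0.24614237 0.15016357] [0.56454977 0.24619703 0.15      ]
bowl [ 366  166  100   98 6791] [417.58503902 213.73494331]
bowl 0.5684136152267456 -0.22194930911064148 0.08363424986600876
((568.2662353515625, -222.07740783691406), (165.70533752441406, 166.6683807373047), 165.7846221923828)
case [ 251   70   91   44 2832] [295.45515537  89.64124294]
((782.6530151367188, -10.984428405761719), (68.90703582763672, 159.2749786376953), 10.746241569519043)
fob [0.40269533 0.01717161 0.        ]
red/purple base scene [0.56899907 0.25146891 0.        ] [0.47099441 0.14872238 0.        ] holder [0.56217709 0.15268042 0.        ]
holder rim depth pts [array([0.568, 0.122, 0.022]), array([0.53 , 0.147, 0.005]), array([0.539, 0.133, 0.013]), array([0.556, 0.173, 0.062])]
```

View pics/crop.png

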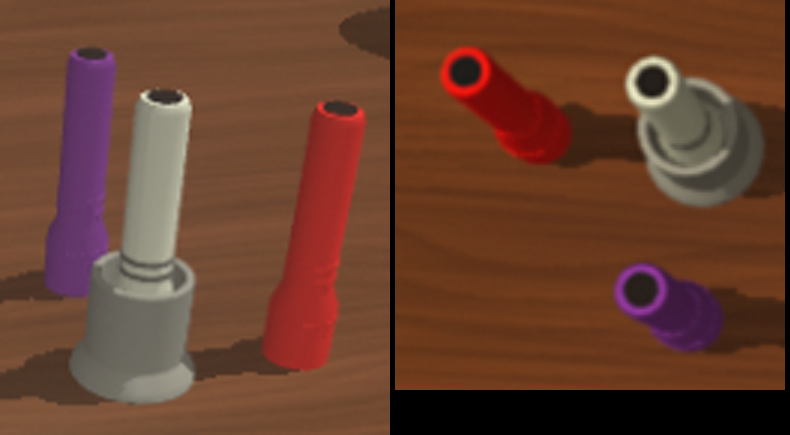

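The crop confirms it: the light-grey torch stands in the grey holder and is the one meant; purple and red stand free. Tail measured at (0.5625, 0.151) from two views, z 0.1625 by depth (expected 0.162). Bowl at (0.568, -0.222), radius 84 mm. Moving over on a safe arc, keeping the tool yaw.

```bash
python3 -m jog '[[34,-20,0,0,0,0],[34,-20,0,0,0,0],[34,-20,0,0,0,0],[34,-20,0,0,0,0],[34,-20,0,0,0,0],[34,-20,0,0,0,0],[34,-20,0,0,0,0],[34,-20,0,0,0,0],[34,-20,0,0,0,0],[34,-20,0,0,0,0],[34,-20,0,0,0,0],[34,-20,0,0,0,0]]' 0
cat > g.py <<'E'
from h import *
import sys
s=bot.read_state();q=s["tool_rot"];Rm=R.from_quat([q[1],q[2],q[3],q[0]]).as_matrix()
t=np.array(eval(sys.argv[1]))
print(s["time_s"],s["tcp_pos"].round(4),"z",Rm[:,2].round(3),"y",Rm[:,1].round(3),"delta tool mm",((t-s["tcp_pos"])@Rm*1000).round(1),"j",s["joint_pos"].round(2),"f",s["ft_force"].round(1),s["grip_width"])
E
python3 g.py '[.5625,.151,.25]'
```

```text
time_s: 1.35
tcp_pos: [0.4975, -0.2951, 0.2636]
tool_rot: [-0.0, 0.992, 0.125, -0.0]
ft_force: [0.3, 0.5, 0.6]
grip_width: 0.0881
1.35 [ 0.4975 -0.2951  0.2636] z [-0.  0. -1.] y [ 0.247 -0.969 -0.   ] delta tool mm [ 173.3 -416.2   13.6] j [ 0.57  0.42 -0.15  1.73  0.07  1.   -0.92] f [0.3 0.5 0.6] 0.08809659544211053
```

```bash
python3 -m jog '[[14,-34,0,0,0,0],[14,-34,0,0,0,0],[14,-34,0,0,0,0],[14,-34,0,0,0,0],[14,-34,0,0,0,0],[14,-34,0,0,0,0],[14,-34,0,0,0,0],[14,-34,0,0,0,0],[14,-34,0,0,0,0],[14,-34,0,0,0,0],[14,-34,0,0,0,0],[14,-34,0,0,0,0]]' 0
python3 -m jog '[[0,0,0,0,0,0],[0,0,0,0,0,0]]'
python3 g.py '[.5625,.151,.136]'
python3 - <<'E'
from h import *
K,d,T=cal("wrist"); p,D=viewer.camera("wrist"); cv2.imwrite("pics/w1.png",p[:,:,::-1]); np.save("w1.npy",D)
q=cv2.projectPoints(np.array([[.5625,.151,.162]]),cv2.Rodrigues(T[:3,:3].T)[0],-T[:3,:3].T@T[:3,3],K,d)[0]; print(q)
E
```

```text
time_s: 2.55
tcp_pos: [0.5585, 0.1418, 0.2635]
tool_rot: [0.0, 0.992, 0.124, -0.0]
ft_force: [0.8, -0.7, -0.1]
grip_width: 0.0879
time_s: 2.75
tcp_pos: [0.5583, 0.1409, 0.2633]
tool_rot: [0.0, 0.992, 0.125, -0.0]
ft_force: [-0.8, -0.5, 0.5]
grip_width: 0.0883
2.75 [0.5583 0.1409 0.2633] z [-0.001 -0.    -1.   ] y [ 0.249 -0.969  0.   ] delta tool mm [  6.7  -8.7 127.3] j [-0.1   0.43 -0.3   1.73  0.15  1.01 -1.77] f [-0.8 -0.5  0.5] 0.08829983805245246
[[[271.87666051 206.24608244]]]
```

View pics/w1.png

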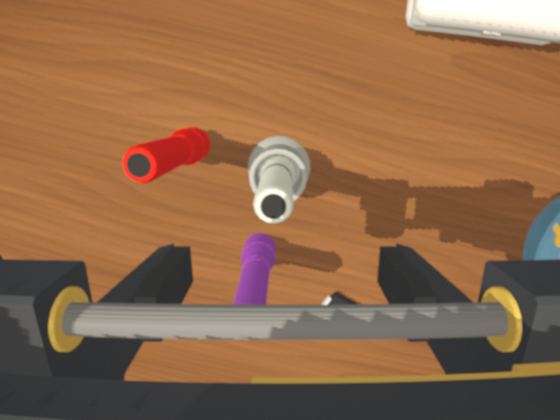

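The wrist view puts the tail at (273,206), and it was predicted at (272,206), so the position holds. Purple and red stay clear of the fingers. Descending 127 mm.

```bash
python3 -m jog '[[6.7,-8.7,0,0,0,0],[0,0,16,0,0,0],[0,0,16,0,0,0],[0,0,16,0,0,0],[0,0,16,0,0,0],[0,0,16,0,0,0],[0,0,16,0,0,0],[0,0,16,0,0,0],[0,0,14,0,0,0],[0,0,0,0,0,0],[0,0,0,0,0,0]]' 0
python3 g.py '[.5625,.151,.136]'
```

```text
time_s: 3.9
tcp_pos: [0.5632, 0.1504, 0.1378]
tool_rot: [0.0, 0.992, 0.124, -0.0]
ft_force: [0.9, 0.1, 0.2]
grip_width: 0.088
3.9 [0.5632 0.1504 0.1378] z [-0. -0. -1.] y [ 0.247 -0.969  0.   ] delta tool mm [-0.5 -0.8  1.8] j [-0.14  0.6  -0.27  1.8   0.22  0.77 -1.84] f [0.9 0.1 0.2] 0.08804551122717295
```

```bash
python3 -m jog '[[0,0,0,0,0,0],[0,0,0,0,0,0],[0,0,0,0,0,0],[0,0,0,0,0,0],[0,0,0,0,0,0],[0,0,0,0,0,0],[0,0,0,0,0,0],[0,0,0,0,0,0],[0,0,0,0,0,0],[0,0,0,0,0,0]]' 1 40
python3 -m jog '[[0,0,0,0,0,0],[0,0,0,0,0,0],[0,0,0,0,0,0],[0,0,0,0,0,0]]'
```

```text
time_s: 4.9
tcp_pos: [0.5629, 0.1506, 0.1377]
tool_rot: [-0.0, 0.992, 0.125, -0.0]
ft_force: [-0.2, 0.8, -0.5]
grip_width: 0.0268
time_s: 5.3
tcp_pos: [0.5629, 0.1506, 0.1377]
tool_rot: [-0.0, 0.992, 0.125, -0.0]
ft_force: [-0.4, -0.4, -0.8]
grip_width: 0.0267
```

Gripped at 26.7 mm on the 28 mm barrel. Lifting straight up.

```bash
python3 -m jog '[[0,0,-5,0,0,0],[0,0,-10,0,0,0],[0,0,-12,0,0,0],[0,0,-12,0,0,0],[0,0,-12,0,0,0],[0,0,-12,0,0,0],[0,0,-12,0,0,0],[0,0,-12,0,0,0],[0,0,-12,0,0,0],[0,0,-12,0,0,0],[0,0,-12,0,0,0],[0,0,-7,0,0,0]]'
python3 -m jog '[[0,0,0,0,0,0],[0,0,0,0,0,0],[0,0,0,0,0,0]]'
python3 g.py '[.5625,.151,.25]'
python3 - <<'E'
from h import *
p,D=viewer.camera("scene"); cv2.imwrite("pics/s2.png",p[:,:,::-1])
E
```

```text
time_s: 6.5
tcp_pos: [0.5633, 0.1507, 0.2691]
tool_rot: [-0.0, 0.992, 0.125, 0.001]
ft_force: [0.7, 0.6, -2.3]
grip_width: 0.027
time_s: 6.8
tcp_pos: [0.5625, 0.1504, 0.267]
tool_rot: [0.0, 0.992, 0.125, -0.001]
ft_force: [-0.8, 0.4, -1.7]
grip_width: 0.0268
6.8 [0.5625 0.1504 0.267 ] z [-0.001 -0.    -1.   ] y [ 0.247 -0.969  0.   ] delta tool mm [ 0.1 -0.6 17. ] j [-0.11  0.44 -0.3   1.71  0.15  1.02 -1.78] f [-0.8  0.4 -1.7] 0.026828081939875643
```

View pics/s2.png

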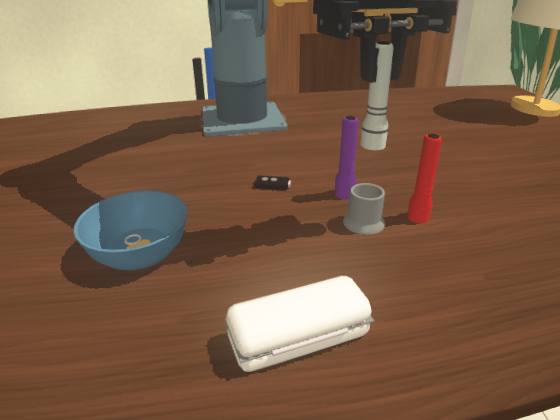

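The torch is clear of the holder, with its lens at scene (375,143), about 0.141 m up. The others are undisturbed. Shifting toward the bowl, then tipping 45° about tool x, with the jaw plane in the tilt plane so it can't swivel.

```bash
python3 -m jog '[[-8,12,0,0,0,0],[-14,20,0,0,0,0],[-14,20,0,0,0,0],[-14,20,0,0,0,0],[-14,20,0,0,0,0],[-14,20,0,0,0,0],[-8,11,0,0,0,0],[0,0,0,0,0,0]]' - 50
python3 -m jog '[[0,0,0,-4,0,0],[0,0,0,-5,0,0],[0,0,0,-5,0,0],[0,0,0,-5,0,0],[0,0,0,-5,0,0],[0,0,0,-5,0,0],[0,0,0,-5,0,0],[0,0,0,-5,0,0],[0,0,0,-4,0,0],[0,0,0,-2,0,0],[0,0,0,0,0,0],[0,0,0,0,0,0]]'
python3 g.py '[.509,.0097,.246]'
python3 - <<'E'
from h import *
for n in ["scene","top"]:
    p,D=viewer.camera(n); cv2.imwrite(f"pics/{n}3.png",p[:,:,::-1]);np.save(n+"3.npy",D)
E
```

```text
time_s: 7.65
tcp_pos: [0.5092, 0.0076, 0.2675]
tool_rot: [0.001, 0.992, 0.123, -0.0]
ft_force: [0.0, 0.0, -1.7]
grip_width: 0.0269
time_s: 8.85
tcp_pos: [0.5102, 0.0104, 0.2677]
tool_rot: [0.379, 0.917, 0.115, 0.048]
ft_force: [0.3, -0.1, -2.8]
grip_width: 0.027
8.85 [0.5102 0.0104 0.2677] z [ 0.175 -0.684 -0.708] y [ 0.175 -0.686  0.706] delta tool mm [ -1.4 -15.   15.6] j [-0.41  0.42 -0.15  1.98  0.87  1.22 -2.39] f [ 0.3 -0.1 -2.8] 0.02695657505381575
```

View pics/scene3.png

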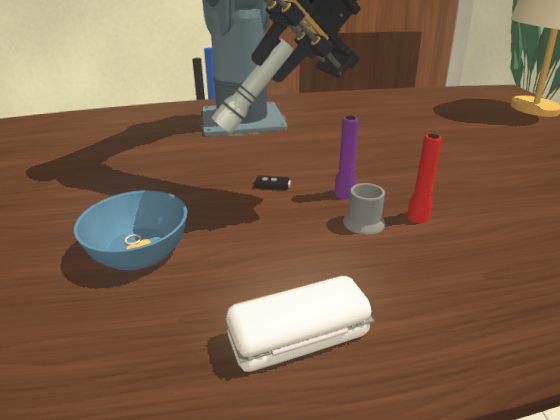

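View pics/top3.png

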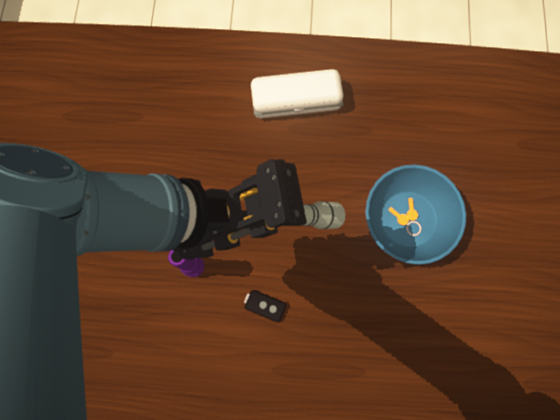

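The torch is tipped to 45° and still held, with the lens at scene (228,122) and top (338,215) beside the bowl. Now closing the remaining offset, then measuring the torch axis from the depth points.

```bash
python3 -m jog '[[-0.7,-7.5,7.8,0,0,0],[-0.7,-7.5,7.8,0,0,0],[0,0,0,0,0,0],[0,0,0,0,0,0],[0,0,0,0,0,0],[0,0,0,0,0,0],[0,0,0,0,0,0]]'
python3 g.py '[.509,.0097,.246]'
python3 - <<'E'
from h import *
B=np.array([.568,-.222,.007])
s=bot.read_state();q=s["tool_rot"];Rm=R.from_quat([q[1],q[2],q[3],q[0]]).as_matrix();tz=Rm[:,2]
L=s["tcp_pos"]+.1257*tz
print("FK lens",L,"B in tool xy from axis",(B-s["tcp_pos"])@Rm)
PT=[]
for n in ["scene","top"]:
    p,D=viewer.camera(n); cv2.imwrite(f"pics/{n}4.png",p[:,:,::-1])
    K,d,T=cal(n)
    v,u=np.mgrid[0:420,0:560]; pp=cv2.undistortPoints(np.stack([u,v],-1).reshape(-1,1,2).astype(float),K,d)[:,0]
    X=(np.c_[pp,np.ones(len(pp))]*D.reshape(-1,1))@T[:3,:3].T+T[:3,3]
    w=X-L; a=-(w@tz); r=np.linalg.norm(w+np.outer(a,tz),axis=1)
    hsv=cv2.cvtColor(p,cv2.COLOR_RGB2HSV).reshape(-1,3)
    ok=(D.ravel()>0)&(r<.035)&(a>-.02)&(a<.085)&(X[:,2]>.09)
    b=ok&(a>.048)&(a<.085)
    h=ok&(a>.003)&(a<.03)
    print(n,ok.sum(),"a min",np.percentile(a[ok],[0,1,3,5]))
    PT.append((X[b],X[h]))
    # cylinder fit below
from scipy.optimize import least_squares
Xb=np.vstack([p[0] for p in PT]);Xh=np.vstack([p[1] for p in PT])
x,y=Rm[:,0],Rm[:,1]
def f(o):
    P0=L+o[0]*x+o[1]*y; dz=-tz+o[2]*x+o[3]*y; dz/=np.linalg.norm(dz)
    g=lambda X:np.linalg.norm(np.cross(X-P0,dz),axis=1)
    return np.r_[g(Xb)-.014,g(Xh)-.019]
r=least_squares(f,[0,0,0,0],loss="soft_l1",f_scale=.002)
o=r.x;P0=L+o[0]*x+o[1]*y; dz=-tz+o[2]*x+o[3]*y; dz/=np.linalg.norm(dz)
print("fit",o,"rms",np.sqrt(np.mean(r.fun**2)),"tilt",np.degrees(np.arccos(dz[2])),"miss",np.linalg.norm(np.cross(B-P0,dz)),"lens",P0,"horiz",np.linalg.norm((P0-B)[:2]))
E
```

```text
time_s: 9.65
tcp_pos: [0.5089, 0.0094, 0.2463]
tool_rot: [0.38, 0.917, 0.115, 0.048]
ft_force: [-0.4, -0.1, -2.4]
grip_width: 0.0267
9.65 [0.5089 0.0094 0.2463] z [ 0.175 -0.685 -0.707] y [ 0.175 -0.685  0.707] delta tool mm [ 0.2 -0.4  0. ] j [-0.42  0.45 -0.14  2.    0.89  1.19 -2.44] f [-0.4 -0.1 -2.4] 0.02667209451621202
FK lens [ 0.53091572 -0.07666817  0.15739338] B in tool xy from axis [-7.39258980e-05 -2.67744540e-04  3.38102155e-01]
scene 1282 a min [-0.00059511  0.00073659  0.00215872  0.00366685]
top 916 a min [-0.00243942  0.00052818  0.00211287  0.00406861]
fit [ 0.0005236  -0.00079865 -0.00150728  0.00701096] rms 0.0009312354592080078 tilt 44.593461611961 miss 0.0022186666754656676 lens [ 0.53128368 -0.0759914   0.15682895] horiz 0.15055431002504427
```

Run:
```python
from h import *
t=cv2.imread("pics/top4.png");t0=cv2.imread("pics/top0.png")
a=cv2.cvtColor(t,cv2.COLOR_BGR2HSV)
m=((a[...,0]>95)&(a[...,0]<115)&(a[...,1]>90)&(a[...,2]>60)).astype(np.uint8)
m[:, :360]=0
c=max(cv2.findContours(m,0,2)[0],key=cv2.contourArea); print(cv2.boundingRect(c))
P=np.array([onz("top",u,v,.06)[:2] for u,v in cv2.convexHull(c)[:,0]]);print(cv2.minEnclosingCircle(P.astype(np.float32)))
```

```text
(366, 166, 100, 98)
((0.5683592557907104, -0.22194017469882965), 0.08365870267152786)
```

View pics/top4.png

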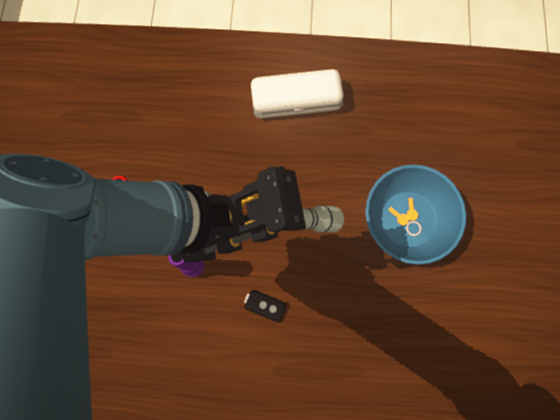

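View pics/scene4.png

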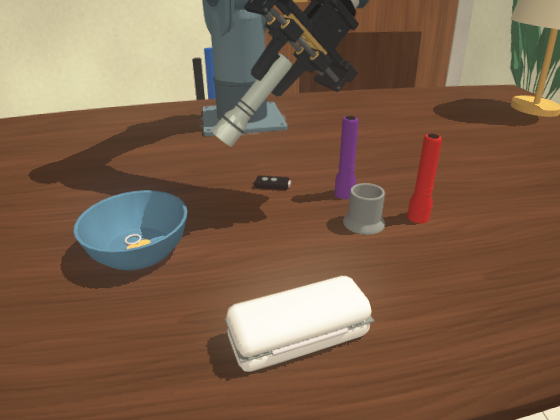

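The torch is held at about 45°, lens at scene (228,132) and top (333,218), with the bowl view from above fully open. The fit puts the axis 2 mm from the bowl middle, and the bowl, keys, fob and case have the same pixels as at the start. Handing in.

```bash
python3 -c "
from h import *
s=bot.read_state();print(s['time_s'],abs(s['joint_vel']).max());print(bot.close_job())"
```

```text
9.75 0.0019084914525716755
the job is handed in; nothing more can be done
None
```

I drew the grey torch straight up out of its holder, tipped it and left it held steady beside the blue bowl, pointing down at the bowl floor. I handed the job in at 9.75 s; it gives no verdict.

| Last check | Measured | Required |
|---|---|---|
| Tilt from upright | 44.6° (45° from the arm pose) | 35–55° |
| Torch axis from the middle of the bowl floor | about 2 mm | within 35 mm |
| Lens height | 157 mm | over 90 mm |
| Lens sideways from the bowl middle | 151 mm | over 95 mm |
| Fastest joint speed | about 0.002 rad/s | torch under 0.02 m/s and 0.15 rad/s |

- **Grip:** the fingers are closed to 26.7 mm on the 28 mm barrel, commanded at 50 N.
- **Bystanders:** the bowl re-measured at the same position. By eye in the pictures, the keys, fob and case look unmoved.
- **Disagreements:** no check failed. The bowl's rim radius came out at 84 mm against the stated 85 mm.

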